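Spin the wheel and stop its valve at the pointer

ROBOT

A 6-joint arm with a two-finger parallel gripper is mounted at the origin on the work surface. World frame = base frame: x ahead of the robot, y to its left, z up, the work surface at z = 0. Lengths are in mm, angles in rad, forces in N, time in s.
With the tool pointing down it reaches from about 350 to 875 mm from the base axis. Payload 4.2 kg.
Tool frame: the origin (TCP) lies between the finger pads; the fingertips stand 11 mm ahead of it and the grasp point (between the pads) lies 8 mm behind it; z points along the fingers, y is the direction in which the jaws open and shut (so a half turn about z gives the same grasp; the last joint's range is limited). The gripper opens to 85 mm and grips with 20 to 120 N. Pads are 22 mm wide; open, the fingers measure 114 mm over their backs; the gripper's body (76 mm by 85 mm) begins 54 mm behind the grasp point. The pads swing forward as they close: fully open they stand 13 mm farther back than shut.
Start: joints at [-0.926, 0.385, 0.008, 0, -1.194, -0.259], TCP at [235.201, -579.033, 242.312] pointing down, gripper open.
Joint ranges: [-3.14, 3.14], [-1.21, 2.06], [-1.07, 1.41], [-3.16, 2.05], [-2.99, -0.16], [-3.1, 3.1]. Speed limits (rad/s): [2.79, 2.79, 3.14, 3.14, 3.14, 3.14].

INTERFACE

Orientations are given as a unit quaternion [x, y, z, w].
In Python, from bench import * gives the robot as it stands.
- The arm moves only by the tool servo_tool, never from a script. Its argument "rows" is a list of rows, each a list of 7 numbers: the opening, from 0 (shut) to 1 (fully open), then the shift along the tool's x, y, z in cm, then the turn, a rotation vector about the tool's x, y, z in degrees. A call has 1 to 12 rows; each row shifts and turns the commanded pose from where the row before left it, along the tool's axes as they then stand; what a row does not reach is not made up. A row lasts 1/10 s, in which the tool goes at most 50 mm and 8.59 degrees, less where a joint would pass 70% of its speed; a pose out of reach is approached as far as the arm can. A call is refused whole if a number of a shift passes 5 or a number of a turn 8.59, either way. A call with a gripper value outside its range is refused whole. The fingers move at their own pace and stop on an object; the grip force is fixed at half the most. Time passes only in rows, so rows that do not move let the fingers close. It gives the time, the measured TCP pose, the force and the opening at its end, in the units of the state.
- read_state(): the state, without advancing time (a new reading comes with each control period).
- get_image(name): name is "scene" or "top" or "wrist"; returns a dict with "image" (420x560x3 uint8, red, green, blue), "mtx" (3x3 intrinsics, pixels), "k1" (the pictures are not rectified: a ray, as slopes to the right and down, at radius r is drawn at 1 + k1 r^2 times it, then the intrinsics apply), "extrinsics" (4x4, takes a point from camera to world coordinates). Camera axes: x right, y up, looking along -z (the intrinsics and any distortion apply to the point x, -y, -z); pixel columns grow to the right and rows downward; lengths in mm; the calibration is good to about 2 mm. A picture is of the moment at which its call begins. There is no depth.
- job_done(): hands the job in, once; it reports no verdict.
The state is a dict: "clock": time; "joints": joint angles; "joint_vel": joint speeds; "joint_efforts": joint torques, N m; "position": TCP position; "ee_rot": TCP orientation; "contact_force": force on the tool from outside, world axes, zero at the start; "wrist_torque": the same for the moment, N m; "gripper_width": finger opening in mm.
Only numpy, scipy, OpenCV 4.12 (cv2) and the standard library are available. Lean on these libraries where they do the work, as an engineer would, in place of code of your own. Each camera call takes 0.05 s, during which the arm holds its last target. There are 200 camera calls.

TASK

With a fingertip, flick the five-spoked wheel on the bench stand so that it spins freely anticlockwise (seen from above) and carries its red-capped valve past the yellow pointer at least once. Then, on a later pass, brake it with a fingertip on the tyre so that it stops with the valve in line with the pointer; its first stop counts, so no nudging it round afterwards. Only touch the wheel, do not lift it off its spindle, leave the other things where they are, and finish with the wheel at rest and the hand clear of it.

Things in the scene. Friction and masses are not known exactly. Their poses are not given: they have to be found in the camera images.
- wheel (a joint): Wheel angle about its vertical spindle, rad: 0 = valve in line with the pointer; grows anticlockwise seen from above and counts on over whole turns (2 pi, 4 pi.. are the pointer again). Starts at rest between 1.6 and 5.4. Turns freely without limit: coasting, each second it loses about 0.2 rad/s (bearing drag) plus 10 % of its speed. Turning mass 0.6 to 0.8 kg, inertia about 0.006 to 0.01 kg m2.
- hub (a point): Top centre of the black hub cap (48 mm diameter), on the wheel's axis, 109 mm above the bench; a 12 mm steel spindle stands 11 mm above it. The wheel lies flat, its axis vertical. The white rim is 186 mm inside and 220 mm outside diameter, its top 99 mm above the bench. Under the wheel is the stand's round base (180 mm diameter, 16 mm high).
- tyre: Black rubber tyre, turning with the wheel: 290 mm outside, 220 mm inside diameter, 40 mm wide. Origin on the wheel's axis at the level of the tyre's underside, 65 mm above the bench; z up, x towards the valve. Its upper side, 105 mm above the bench, can be pressed on from 115 to 140 mm off the axis; it grips well: a few newtons stop the wheel almost at once.
- spoke (a point): Middle of the top of one of five straight radial white spokes, 58 mm off the axis: the first one anticlockwise of the valve (36 degrees on). The others follow every 72 degrees. Each is 14 mm wide and 26 mm deep, its top 97 mm above the bench. Between hub, rim and spokes the wheel is open.
- valve (a point): Top centre of the red valve cap (14 mm wide), 98 mm off the wheel's axis and 121 mm above the bench; it stands up 22 mm from the rim and goes round with the wheel. A red stripe 12 mm wide runs out from it across the upper side of the tyre.
- park (a point): Fixed point where the valve's top stands when in line with the pointer: 98 mm off the wheel's axis, 121 mm above the bench. The yellow pointer lies further out on the same line from the axis, over the tyre's edge, 138 to 172 mm off the axis, its top 118 mm above the bench, on a red upright outside the tyre (24 mm wide, 162 to 172 mm off the axis).
- lift (a joint): Height of the wheel on its spindle, m: 0 (within 1.5 mm) is seated, positive is lifted. The wheel sits loose on a sprung, damped seat: pressed down it gives up to 8 mm at about 1.5 N per mm (then a hard stop) and comes back when let go; pulled up, it would come off.
- spray_can: blue spray can, 52 mm diameter, 150 mm tall, standing loose beyond the wheel; origin at the centre of its foot. Leave it alone.
- grease_jar: jar with a green lid, 60 mm diameter, 60 mm tall, standing loose beyond the wheel; origin at the centre of its foot. Leave it alone.
- spanner: steel spanner, 170 mm long, lying loose on the bench to the robot's right of the wheel, along its own x axis; origin at its middle, underside. Leave it alone.
- pedal: black bicycle pedal, 90 x 86 x 22 mm with a short steel axle, lying loose on the bench to the robot's left of the wheel; origin at its middle, underside. Leave it alone.

How it is judged:
By the outcome, as a careful person would: the job done as asked, in the order asked, and still so for the second after the job is handed in, with the robot touching nothing.
It also fails if it takes over 64 s, if anything falls off the work surface, if the arm or the gripper's body presses on something with over 40 N, if the wrist force passes 120 N, or if a joint passes its speed limit or range.

## Working session

There is one attempt and no reset: what is moved stays moved. The work goes in short steps, Python scripts to look and compute and a tool call to move; the robot and the scene stay as the last step left them, time stands still between calls to the robot, and variables do not carry over. Pictures are saved under pics/ and viewed, about 8 in all and at most 12, crops included, and the job is handed in when it is done.

Besides the shell and the picture viewer there is one more tool, called after ">>>" as name([rows], argument=value, ...), one row to a line, values as JSON. servo_tool: Moves the arm, as the interface text tells. Its arguments: {"type":"object","properties":{"rows":{"type":"array","items":{"type":"array","items":{"type":"number"}}}},"required":["rows"]}

```bash
mkdir -p pics; cat > h.py <<'E'
from bench import *
import numpy as np, cv2
def ray(im,u,v):
    K=im["mtx"]; d=np.array([im["k1"],0,0,0.])
    p=cv2.undistortPoints(np.array([[[u,v]]],float),np.array(K,float),d)[0,0]
    E=np.array(im["extrinsics"]); return E[:3,3],E[:3,:3]@np.array([p[0],-p[1],-1])
def at(im,u,v,z):
    o,d=ray(im,u,v); return o+d*(z-o[2])/d[2]
def proj(im,P):
    E=np.array(im["extrinsics"]); c=E[:3,:3].T@(np.array(P,float)-E[:3,3])
    x,y=c[0]/-c[2],-c[1]/-c[2]; f=1+im["k1"]*(x*x+y*y); K=np.array(im["mtx"])
    return K[0,0]*x*f+K[0,2],K[1,1]*y*f+K[1,2]
def save(im,n): cv2.imwrite("pics/"+n,cv2.cvtColor(im["image"],cv2.COLOR_RGB2BGR))
E
python3 - <<'E'
from h import *
s=read_state();print({k:np.round(v,3) for k,v in s.items()})
for n in("scene","top"):
    im=get_image(n);save(im,n+"0.png");print(n,np.round(im["extrinsics"],2).tolist(),im["mtx"][0],im["k1"])
E
```

```text
{'clock': np.float64(0.0), 'joints': array([-0.926,  0.386,  0.007, -0.   , -1.194, -0.259]), 'joint_vel': array([ 0.   , -0.   ,  0.   , -0.001, -0.   ,  0.001]), 'joint_efforts': array([-1.0000e-03, -3.9229e+01,  1.8840e+01,  4.1860e+00, -5.0000e-03,
        0.0000e+00]), 'position': array([ 234.967, -578.537,  241.211]), 'ee_rot': array([-0.192,  0.981,  0.001, -0.   ]), 'contact_force': array([-0.498, -0.444, -1.251]), 'wrist_torque': array([-0.037, -0.012,  0.   ]), 'gripper_width': np.float64(85.36)}
scene [[-0.69, -0.58, 0.44, 1243.92], [0.73, -0.54, 0.43, 573.3], [-0.01, 0.61, 0.79, 1213.54], [0.0, 0.0, 0.0, 1.0]] [490.88577238   0.         288.00492271] -0.11801342235717535
top [[-0.02, 0.98, -0.19, 407.1], [-1.0, -0.02, -0.01, -20.77], [-0.02, 0.19, 0.98, 1296.18], [0.0, 0.0, 0.0, 1.0]] [460.11130768   0.         275.91631339] 0.025535546816860228
```

View pics/scene0.png

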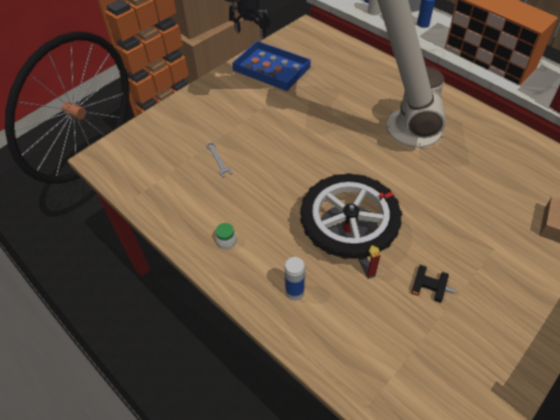

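View pics/top0.png

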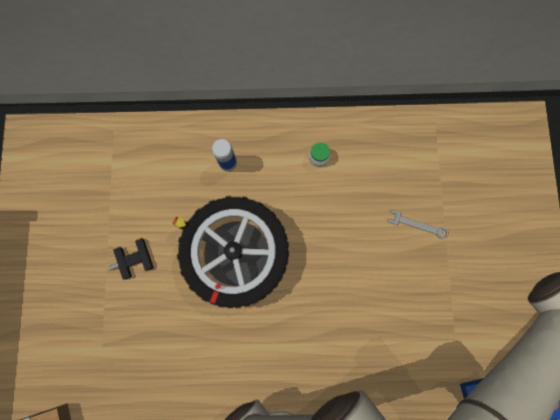

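Top view: hub at about (233,250), red valve (218,287) with stripe (214,297), yellow pointer (180,222). The can, jar, spanner and pedal are all clear of the wheel. Next I measure these.

```bash
cat >> h.py <<'E'
def blobs(im,lo,hi,box=None,hue2=None):
    h=cv2.cvtColor(im["image"],cv2.COLOR_RGB2HSV); m=cv2.inRange(h,lo,hi)
    if hue2: m|=cv2.inRange(h,*hue2)
    if box: k=np.zeros_like(m);k[box[1]:box[3],box[0]:box[2]]=1;m*=k
    return m
RED=((0,140,90),(7,255,255)); RED2=((172,140,90),(180,255,255)); YEL=((20,150,120),(35,255,255))
E
python3 - <<'E'
from h import *
im=get_image("top")
g=cv2.cvtColor(im["image"],cv2.COLOR_RGB2HSV)
# white rim: fit
m=((g[...,1]<60)&(g[...,2]>150)).astype(np.uint8);k=np.zeros_like(m);k[190:310,170:295]=1;m*=k
p=np.argwhere(m)[:,::-1]; hull=cv2.convexHull(p.astype(np.int32))
W=np.array([at(im,u,v,99)[:2] for (u,v) in hull[:,0]])
A=np.c_[2*W,np.ones(len(W))];s=np.linalg.lstsq(A,(W**2).sum(1),rcond=None)[0];c=s[:2];print("rim c",c,"r",np.sqrt(s[2]+c@c))
print("hub px guess",at(im,233,250,109))
for nm,mm,z in(("red",blobs(im,*RED,(170,190,295,310),(RED2)),[121,105,118]),("yel",blobs(im,*YEL,(160,200,200,240)),[118])):
    n,l,st,ce=cv2.connectedComponentsWithStats(mm)
    for i in range(1,n):
        if st[i,4]>3: 
            for zz in z:
                q=at(im,*ce[i],zz)[:2]-c;print(nm,st[i],np.round(ce[i],1),zz,np.round(q,1),np.hypot(*q).round(1),np.degrees(np.arctan2(q[1],q[0])).round(1))
print(np.hypot(*c))
E
```

```text
rim c [513.36844144 111.48258709] r 107.76984601873981
hub px guess [512.94323896 108.91101556 109.        ]
red [216 284   4   5  16] [217.6 285.8] 121 [-90.4  35. ] 96.9 158.8
red [216 284   4   5  16] [217.6 285.8] 105 [-90.2  37.2] 97.5 157.6
red [216 284   4   5  16] [217.6 285.8] 118 [-90.3  35.4] 97.0 158.6
red [210 291   9  13  66] [213.8 296.8] 121 [-117.4   44.3] 125.5 159.3
red [210 291   9  13  66] [213.8 296.8] 105 [-117.6   46.7] 126.5 158.3
red [210 291   9  13  66] [213.8 296.8] 118 [-117.5   44.8] 125.7 159.1
yel [175 217  10  11  71] [179.7 222.4] 118 [ 73.  134.7] 153.2 61.5
525.3337262086933
```

Centre is about (513, 110.5) with rim radius 108 against 110 given. The valve bearing is 158.5° and the pointer 61.5°, so the wheel angle is about 1.69 rad, which is in range. I now turn the tool so its x axis points along world −Y and shut the fingers, then travel above the spoke gap.

>>> servo_tool([
  [0, 0, 0, 0, 0, 0, -8.475],
  [0, 0, 0, 0, 0, 0, -8.475],
  [0, 0, 0, 0, 0, 0, -8.475],
  [0, 0, 0, 0, 0, 0, -8.475],
  [0, 0, 0, 0, 0, 0, -8.475],
  [0, 0, 0, 0, 0, 0, -8.475],
  [0, 0, 0, 0, 0, 0, -8.475],
  [0, 0, 0, 0, 0, 0, -8.475],
])

```text
clock: 0.95
position: [235.1, -578.8, 241.8]
ee_rot: [0.709, -0.706, -0.0, -0.0]
contact_force: [-0.1, -0.4, -0.1]
gripper_width: -0.0
```

>>> servo_tool([
  [0, -4.557, -1.733, 0, 0, 0, 0],
  [0, -4.557, -1.733, 0, 0, 0, 0],
  [0, -4.557, -1.733, 0, 0, 0, 0],
  [0, -4.557, -1.733, 0, 0, 0, 0],
  [0, -4.557, -1.733, 0, 0, 0, 0],
  [0, -4.557, -1.733, 0, 0, 0, 0],
  [0, -4.557, -1.733, 0, 0, 0, 0],
  [0, -4.557, -1.733, 0, 0, 0, 0],
  [0, -4.557, -1.733, 0, 0, 0, 0],
  [0, -4.557, -1.733, 0, 0, 0, 0],
  [0, -4.557, -1.733, 0, 0, 0, 0],
  [0, -4.557, -1.733, 0, 0, 0, 0],
])

```text
clock: 2.15
position: [444.2, -30.5, 242.5]
ee_rot: [-0.707, 0.708, -0.0, 0.0]
contact_force: [0.6, -0.5, 0.2]
gripper_width: -0.3
```

>>> servo_tool([
  [0, -4.557, -1.733, 0, 0, 0, 0],
  [0, -4.557, -1.733, 0, 0, 0, 0],
  [0, 0, 0, 3, 0, 0, 0],
])

```text
clock: 2.45
position: [483.6, 63.9, 215.3]
ee_rot: [0.709, -0.705, 0.003, -0.005]
contact_force: [0.2, -0.6, -0.4]
gripper_width: 0.2
```

>>> servo_tool([
  [0, 0, 0, 4, 0, 0, 0],
  [0, 0, 0, 0, 0, 0, 0],
  [0, 0, 0, 0, 0, 0, 0],
])

```text
clock: 2.75
position: [479.1, 58.3, 172.6]
ee_rot: [-0.707, 0.708, -0.0, -0.001]
contact_force: [-0.6, 0.6, 0.7]
gripper_width: 0.0
```

```bash
python3 - <<'E'
from h import *
w=get_image("wrist");t=get_image("top")
s=read_state();print(s["position"],s["joints"])
for z in(105,97): print("tip axis proj",z,proj(w,[478,59.5,z]))
for a in(194.5,266.5):
    r=np.radians(a);print(a,proj(w,[513.2+60*np.cos(r),110.3+60*np.sin(r),97]))
print("hub",proj(w,[513.2,110.3,109]))
a=np.hstack([w["image"],t["image"][130:390,100:380].repeat(1,0)[:260] if 0 else cv2.resize(t["image"][190:330,120:320],(560,392))[:420]]) if 0 else w["image"]
cv2.imwrite("pics/w1.png",a[...,::-1]);cv2.imwrite("pics/t1.png",cv2.resize(t["image"][180:350,130:330],None,fx=3,fy=3)[...,::-1])
E
```

```text
[480.20729445  58.66278409 174.29533265] [ 0.45869911  0.20936808 -0.4318182   0.0009971  -0.92607816 -0.46088204]
tip axis proj 105 (np.float64(283.61279760589514), np.float64(229.79618285059777))
tip axis proj 97 (np.float64(283.53595569263507), np.float64(225.71168304463822))
194.5 (np.float64(318.64373728145864), np.float64(277.8976901517972))
266.5 (np.float64(232.5250754489001), np.float64(211.78805600284477))
hub (np.float64(227.87137078185376), np.float64(308.3361932904997))
```

View pics/w1.png

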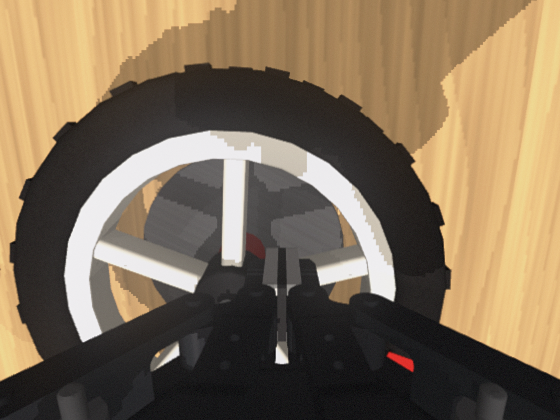

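View pics/t1.png

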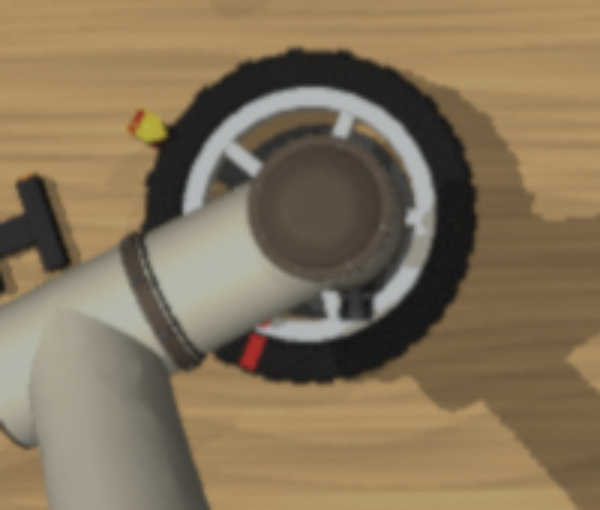

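The wrist view has the 266° spoke centred at about (233,211) against a prediction of (232,212), so the geometry agrees. The fingertips hang over the open gap just to its clockwise side. Next I lower into the gap.

>>> servo_tool([
  [0, 0.39, -0.73, 2, 0, 0, 0],
  [0, 0, 0, 3, 0, 0, 0],
  [0, 0, 0, 2.8, 0, 0, 0],
  [0, 0, 0, 0, 0, 0, 0],
])

```text
clock: 3.25
position: [485.0, 53.8, 93.1]
ee_rot: [-0.706, 0.708, 0.001, -0.002]
contact_force: [-0.9, 0.8, -0.4]
gripper_width: 0.4
```

>>> servo_tool([
  [0, 0.27, -0.59, 0, 0, 0, 0],
  [0, 0.23, -0.72, 0, 0, 0, 0],
  [0, 0.18, -1.28, 0, 0, 0, 0],
  [0, -0.21, -1.82, 0, 0, 0, 0],
  [0, -0.82, -1.82, 0, 0, 0, 0],
  [0, -1.35, -1.47, 0, 0, 0, 0],
  [0, -0.91, -0.58, -1, 0, 0, 0],
  [0, -0.59, -0.28, -3.5, 0, 0, 0],
  [0, 0, 0, -3, 0, 0, 0],
])

```text
clock: 4.15
position: [574.3, 87.1, 172.7]
ee_rot: [-0.707, 0.707, -0.001, 0.002]
contact_force: [-0.4, 0.7, -0.2]
gripper_width: -0.2
```

```bash
cat >> h.py <<'E'
C=np.array([513.2,110.3]); PT=61.5
def valve(im):
    """valve bearing from stripe+cap seen from top camera, relative to pointer (deg, anticlockwise)"""
    m=blobs(im,*RED,(165,180,300,320),RED2); n,l,st,ce=cv2.connectedComponentsWithStats(m); o=[]
    for i in range(1,n):
        if st[i,4]<4: continue
        for z in(105,121):
            q=at(im,*ce[i],z)[:2]-C; r=np.hypot(*q)
            if (z==105 and 115<r<138) or (z==121 and 88<r<108): o.append((round((np.degrees(np.arctan2(q[1],q[0]))-PT)%360,1),round(r,1),int(st[i,4]),z))
    return o
E
python3 - <<'E'
from h import *
for k in range(3):
    t=read_state()["clock"];im=get_image("top");print(t,valve(im))
save(im,"t2.png");print(read_state()["position"])
E
```

```text
4.15 [(np.float64(229.3), np.float64(125.7), 48, 105), (np.float64(229.2), np.float64(96.3), 16, 121)]
4.2 [(np.float64(238.4), np.float64(125.5), 47, 105), (np.float64(237.9), np.float64(96.5), 13, 121)]
4.25 [(np.float64(247.6), np.float64(126.1), 44, 105), (np.float64(247.0), np.float64(96.7), 14, 121)]
[574.87000034  87.10628801 174.08122707]
```

Spin is 180°/s (3.15 rad/s), free and anticlockwise. I move to the braking place, and test the dip response in air there.

>>> servo_tool([
  [0, 3.48, 1.92, 0, 0, 0, 0],
  [0, 3.48, 1.92, 0, 0, 0, 0],
  [0, 3.48, 1.92, 0, 0, 0, 0],
  [0, 0, 0, 2, 0, 0, 0],
  [0, 0, 0, 0, 0, 0, 0],
  [0, 0, 0, 0, 0, 0, 0],
])

```text
clock: 4.9
position: [514.6, -18.0, 149.7]
ee_rot: [-0.707, 0.708, -0.0, 0.0]
contact_force: [0.7, -0.2, -0.4]
gripper_width: 0.1
```

```bash
python3 - <<'E'
from h import *
t=read_state()["clock"];im=get_image("top");print(t,valve(im),read_state()["position"])
E
```

```text
4.9 [(np.float64(358.3), np.float64(120.6), 76, 105)] [515.05237413 -17.57310204 149.99183446]
```

>>> servo_tool([
  [0, 0, 0, 1.2, 0, 0, 0],
])

```text
clock: 5.05
position: [516.4, -17.0, 139.1]
ee_rot: [-0.707, 0.707, -0.002, 0.002]
contact_force: [-0.4, 0.9, 0.6]
gripper_width: 0.2
```

```bash
python3 - <<'E'
from h import *
s=read_state();print(s["clock"],s["position"])
for k in range(2):
    im=get_image("top");s=read_state();print(s["clock"]-.05,valve(im),s["position"])
E
```

```text
5.05 [516.35311758 -16.98591564 139.08059541]
5.05 [] [513.9874116  -17.22677753 135.82233607]
5.1000000000000005 [] [513.4137805  -17.40714141 135.93010049]
```

>>> servo_tool([
  [0, 0, 0, 1.0, 0, 0, 0],
  [0, 0, 0, 0.6, 0, 0, 0],
  [0, 0, 0, 0, 0, 0, 0],
  [0, 0, 0, 0, 0, 0, 0],
  [0, 0, 0, 0, 0, 0, 0],
  [0, 0, 0, 0, 0, 0, 0],
  [0, 0, 0, 0, 0, 0, 0],
  [0, 0, 0, 0, 0, 0, 0],
  [0, 0, 0, 0, 0, 0, 0],
  [0, 0, 0, 0, 0, 0, 0],
  [0, 0, 0, 0, 0, 0, 0],
])

```text
clock: 6.25
position: [514.0, -17.8, 121.3]
ee_rot: [-0.706, 0.708, 0.0, 0.0]
contact_force: [0.2, 0.4, -0.3]
gripper_width: -0.1
```

```bash
python3 - <<'E'
from h import *
for k in range(8):
    t=read_state()["clock"];im=get_image("top");s=read_state();print(round(t,2),valve(im),np.round(s["position"],1),np.round(s["contact_force"],1))
save(im,"t3.png")
E
```

```text
6.25 [] [514.1 -17.8 121.3] [-0.1  0.1  0.8]
6.3 [] [514.1 -17.8 121.3] [-0.8  0.4  0. ]
6.35 [] [514.1 -17.8 121.3] [-0.4 -0.   0.6]
6.4 [] [514.  -17.8 121.3] [ 0.1 -0.8  0.5]
6.45 [] [514.1 -17.8 121.3] [ 1.1  0.2 -0.8]
6.5 [] [514.1 -17.8 121.3] [-1.3  0.8 -0.8]
6.55 [] [514.1 -17.8 121.3] [ 0.2 -0.7  0.1]
6.6 [] [514.1 -17.8 121.3] [ 0.5  0.4 -0. ]
```

View pics/t3.png

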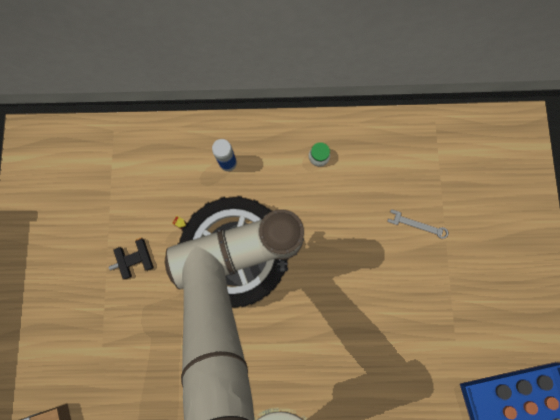

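Valve is currently hidden under the hand at about (281,232), while the pointer at (180,222) and the approach arc from about (265,210) are visible. I keep sampling until it appears.

```bash
python3 - <<'E'
from h import *
v=[]
while read_state()["clock"]<7.5:
    t=read_state()["clock"];im=get_image("top");o=valve(im)
    if o: v.append((t,np.average([x[0] for x in o],weights=[x[2] for x in o])));print(round(t,2),[tuple(map(float,x)) for x in o])
    if len(v)>=6: break
if len(v)>2:
    v=np.array(v);p=np.polyfit(v[:,0]-v[-1,0],v[:,1],1);print(p,"resid",np.round(v[:,1]-np.polyval(p,v[:,0]-v[-1,0]),1))
print(read_state()["clock"])
E
```

```text
6.65 [(255.3, 128.3, 16.0, 105.0)]
6.7 [(259.9, 126.3, 60.0, 105.0), (260.1, 98.1, 10.0, 121.0)]
6.75 [(266.3, 126.2, 59.0, 105.0), (265.6, 97.1, 14.0, 121.0)]
6.8 [(272.5, 126.5, 58.0, 105.0), (272.2, 97.0, 14.0, 121.0)]
6.85 [(278.9, 126.1, 61.0, 105.0), (278.5, 97.0, 14.0, 121.0)]
6.9 [(285.1, 126.6, 59.0, 105.0), (284.7, 97.2, 12.0, 121.0)]
[120.93038331 284.73191778] resid [ 0.8 -0.6 -0.4 -0.2  0.1  0.3]
6.95
```

```bash
python3 - <<'E'
from h import *
v=[(6.8,272.4),(6.85,278.8),(6.9,285.0)]
while read_state()["clock"]<7.23:
    t=read_state()["clock"];im=get_image("top");o=valve(im)
    if o: v.append((t,np.average([x[0] for x in o],weights=[x[2] for x in o])));print(round(t,2),[tuple(map(float,x)) for x in o])
v=np.array(v);T=v[:,0]-7.25
p1=np.polyfit(T,v[:,1]+11.8*T**2,1);print("fixed decel",p1,np.round(v[:,1]+11.8*T**2-np.polyval(p1,T),2))
r=np.roots([-11.8,p1[0],p1[1]-360]);print("pass at",7.25+r)
s=read_state();print(s["clock"],s["position"])
n=cv2.connectedComponentsWithStats(blobs(im,*YEL,(160,200,200,240)));q=at(im,*n[3][1],118)[:2]-C;print("pointer",q,np.degrees(np.arctan2(q[1],q[0])))
E
```

```text
6.95 [(291.2, 126.5, 56.0, 105.0), (291.0, 97.7, 12.0, 121.0)]
7.0 [(297.3, 126.7, 61.0, 105.0), (297.0, 98.1, 13.0, 121.0)]
7.05 [(303.4, 126.9, 60.0, 105.0), (303.3, 98.2, 13.0, 121.0)]
7.1 [(309.3, 126.8, 57.0, 105.0), (308.9, 97.7, 13.0, 121.0)]
7.15 [(315.3, 127.0, 58.0, 105.0), (315.0, 99.0, 14.0, 121.0)]
7.2 [(321.3, 122.0, 74.0, 105.0)]
fixed decel [115.96463816 327.00994575] [-0.04  0.06  0.02  0.01 -0.03  0.04 -0.12 -0.05  0.12]
pass at [16.78427847  7.54323323]
7.25 [514.05468529 -17.83339418 121.31637433]
pointer [ 72.96025777 135.83693938] 61.759022050481164
```

Fit residuals are about 0.1°. The pass comes at 7.545 s at 109°/s. I schedule contact for about 7.52 s.

>>> servo_tool([
  [0, 0, 0, 0, 0, 0, 0],
  [0, 0, 0, -0.1, 0, 0, 0],
  [0, 0, 0, 1.15, 0, 0, 0],
  [0, 0, 0, 0, 0, 0, 0],
  [0, 0, 0, 0, 0, 0, 0],
  [0, 0, 0, 0, 0, 0, 0],
])

```text
clock: 7.85
position: [514.3, -17.5, 111.0]
ee_rot: [-0.707, 0.708, -0.0, 0.0]
contact_force: [-0.4, 1.8, 2.7]
gripper_width: 0.2
```

```bash
cat > f.py <<'E'
from h import *
import sys
s=read_state();print(s["clock"],s["position"],s["contact_force"])
im=get_image("top");print(valve(im))
a=cv2.resize(im["image"][180:320,150:310],(640,560),interpolation=cv2.INTER_CUBIC);cv2.imwrite("pics/%s.png"%sys.argv[1],a[...,::-1])
m=blobs(im,*RED,(165,180,300,320),RED2);n=cv2.connectedComponentsWithStats(m)
for i in range(1,n[0]): print(n[2][i],at(im,*n[3][i],105)[:2]-C)
E
python3 f.py t4
```

```text
7.85 [514.33864072 -17.49551471 111.01218015] [-0.36189194  1.82165535  2.74876246]
[(np.float64(1.3), np.float64(121.3), 79, 105)]
[175 217   2   3   3] [ 87.1057382  149.72898982]
[184 225  17  10  79] [ 55.48783385 107.9090352 ]
```

View pics/t4.png

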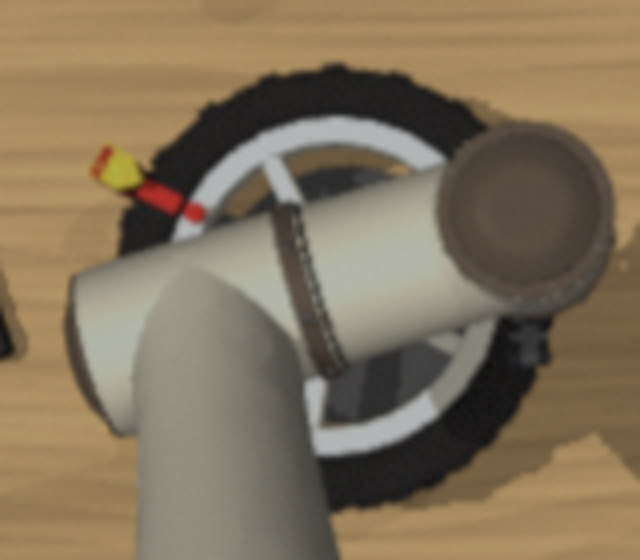

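The wheel has stopped with the valve (195,213), stripe and pointer (120,165) in line, about 1° apart. I lift straight up and back away.

>>> servo_tool([
  [0, 0, 0, 0, 0, 0, 0],
  [0, 0, 0, -0.5, 0, 0, 0],
  [0, 0, 0, -1.5, 0, 0, 0],
  [0, 0, 0, -4, 0, 0, 0],
  [0, 0, 0, -4, 0, 0, 0],
  [0, 4, 0, -2, 0, 0, 0],
  [0, 4.5, 0, 0, 0, 0, 0],
  [0, 4.5, 0, 0, 0, 0, 0],
  [0, 4.5, 0, 0, 0, 0, 0],
  [0, 4.5, 0, 0, 0, 0, 0],
  [0, 3, 0, 0, 0, 0, 0],
  [0, 0, 0, 0, 0, 0, 0],
])

```text
clock: 9.1
position: [512.2, -271.1, 229.7]
ee_rot: [-0.705, 0.71, 0.001, -0.001]
contact_force: [0.1, 0.2, -0.5]
gripper_width: 0.2
```

```bash
python3 f.py t5; python3 f.py t6
```

```text
9.1 [ 512.20659162 -271.13216224  229.70032558] [ 0.0943993   0.15072267 -0.50842778]
[(np.float64(359.8), np.float64(121.6), 77, 105)]
[175 218   2   2   2] [ 85.7863234 150.1355601]
[185 224  16  10  77] [ 58.35850302 106.71069105]
9.15 [ 512.3375792  -269.46039998  229.80547814] [-0.39428551  0.34618613 -0.51775297]
[(np.float64(359.8), np.float64(122.0), 75, 105)]
[175 217   2   3   3] [ 87.1057382  149.72898982]
[185 224  16  10  75] [ 58.57401798 107.00439634]
```

View pics/t6.png

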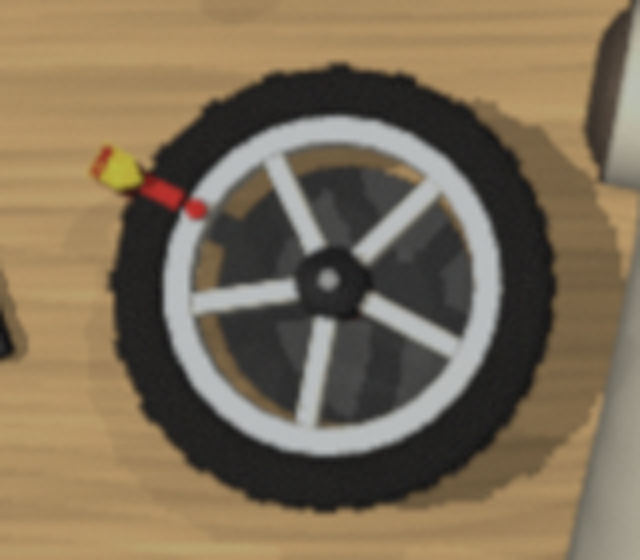

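The valve is in line with the pointer, the wheel is still in both frames and the hand is clear, so I hand it in.

```bash
python3 -c "
from h import *
im=get_image('top');print(valve(im));print(job_done())"
```

```text
[(np.float64(359.8), np.float64(121.2), 75, 105)]
the job is handed in; nothing more can be done
None
```

I flicked the wheel off one spoke, and it spun anticlockwise at about 3.15 rad/s. It carried the valve past the pointer once. On the second pass, at about 7.5 s, I braked it with the shut fingertips on the tyre.

- **Alignment:** after the hand backed off, the last three frames all put the valve 0.2° short of the pointer. That is good to about 1°, because the red stripe and the pointer nearly merge in the picture. The wheel was at rest.
- **Disagreement:** the frame taken while the fingers still pressed read +1.3°. The wheel therefore shifted about 1.5° as the press came off. Part of that may be measurement error while the wheel was pressed down.
- **Clearance and force:** the hand finished about 380 mm from the wheel's axis and 230 mm up. The contact force was about 3 N when read with the fingers still on the tyre. I handed in at about 9 s.
- **Not checked:** I did not measure the wheel's height on its spindle, though it looked seated in the last picture. I also did not re-measure the loose items, but the arm never came near them.

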